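# Shut the leaking outlet of the airbrush air manifold

### The arm

A 6-joint arm with a two-finger parallel gripper is mounted at the origin on the work surface. World frame = base frame: x ahead of the robot, y to its left, z up, the work surface at z = 0. Lengths are in m, angles in rad, forces in N, time in s.
With the tool pointing down it reaches from about 0.325 to 0.775 m from the base axis. Payload 5.5 kg.
Tool frame: the origin (TCP) lies at the very end of the fingers, on their centre line; the grasp point (between the pads) lies 19 mm behind it (env.tcp_to_grasp is the z of the grasp point in the tool frame, in m); z points along the fingers, y is the line along which they close (so a half turn about z gives the same grasp; the last joint's range is limited). The gripper opens to 88 mm and grips with 3 to 60 N. Pads are 20 mm wide; open, the fingers measure 115 mm over their backs; the gripper's body (75 mm by 178 mm) begins 61 mm behind the grasp point.
Start: joints at [-1.367, 0.091, 1.231, -0, 1.82, -0.057], TCP at [0.155, -0.58, 0.223] pointing down, gripper open.
Joint ranges: [-2.87, 2.87], [-0.86, 2.18], [0.17, 2.46], [-1.51, 4.65], [0.06, 2.69], [-2.65, 2.65]. Speed limits (rad/s): [2.57, 2.57, 3.01, 3.14, 3.14, 3.14].

### API

Orientations are given as [roll, pitch, yaw] about the fixed x, y, z axes, in that order (R = Rz(yaw) Ry(pitch) Rx(roll)).
In Python, from bench import env, grab_frame, job_done gives the robot as it stands.
- The arm moves only by the tool carry_out, never from a script. Its argument "plan" is a list of rows, each a list of 7 numbers: the turn, a rotation vector about the tool's x, y, z in degrees, then the shift along the tool's x, y, z in cm, then the opening, from 0 (shut) to 1 (fully open). A call has 1 to 5 rows; each row shifts and turns the commanded pose from where the row before left it, along the tool's axes as they then stand; what a row does not reach is not made up. A row lasts 1/8 s, in which the tool goes at most 62.5 mm and 10.7 degrees, less where a joint would pass 70% of its speed; a pose out of reach is approached as far as the arm can. A call with a gripper value outside its range is refused whole. The fingers move at their own pace and stop on an object; "grip_force" is the grip in N (left out, the last holds). Time passes only in rows, so rows that do not move let the fingers close. It gives the time, the measured TCP pose, the force, the opening and the grip force at its end, in the units of the state.
- env.get_obs(): the state, without advancing time (a new reading comes with each control period).
- grab_frame(name): name is "side" or "top" or "wrist"; returns a dict with "frame" (384x512x3 uint8, red, green, blue), "camera_matrix" (3x3 intrinsics, pixels), "cam_to_world" (4x4, takes a point from camera to world coordinates); the wrist camera has in their place "hand_eye" (4x4, takes a point from camera to tool coordinates, whose origin is the TCP and whose axes are the flange's). Camera axes: x right, y up, looking along -z (the intrinsics and any distortion apply to the point x, -y, -z); pixel columns grow to the right and rows downward; lengths in m; the calibration is good to about 2 mm. A picture is of the moment at which its call begins: read the wrist's pose just before it. There is no depth.
- job_done(): hands the job in; it is judged then, once.
The state is a dict: "time": time; "joint_positions": joint angles; "qvel": joint speeds; "effort": joint torques, N m; "tcp_pos": TCP position; "ee_rot": TCP orientation; "ft_force": force on the tool from outside, world axes, zero at the start; "ft_torque": the same for the moment, N m; "finger_gap": finger opening in m; "gripper_force": force on a finger pad.
Only numpy, scipy, OpenCV 4.12 (cv2) and the standard library are available. Lean on these libraries where they do the work, as an engineer would, in place of code of your own. Each camera call takes 0.05 s, during which the arm holds its last target. There are 200 camera calls.

### The job

One outlet of the airbrush air manifold has been left without its black cap and is leaking. Turn the knob of that outlet's valve clockwise until you feel it come up against its seat, so that the gauge climbs back to full pressure, but do not force it any further, or the knob slips round on its spindle. The other knobs are set for the next class and stand close by, so do not touch them, and leave the cap, the spanner, the airbrush and the two small paint bottles next to the manifold where they are.

Things in the scene. Friction and masses are not known exactly. Their poses are not given: they have to be found in the camera images.
- manifold: Air manifold: aluminium block 184 x 40 mm, top face 64 mm above the table, on a steel base plate 310 x 90 x 8 mm, with five needle valves along its y axis at y = -98, -64, -30, 4 and 38 mm (which one leaks varies). All outlets point along its +x. Fixed. Origin: centre of the plate's underside, on the table.
- gauge_centre (a point): Middle of the dial of the manifold's pressure gauge, a black gauge 53 mm in diameter lying face up past the row's +y end, its top 84 mm above the table, 70 mm from the nearest valve axis. Marks run clockwise round the dial: the first thick one is needle value 0, the last thick one is full pressure.
- leak_grip (a point): Centre of the knob to turn, half-way up, on its upright axis, 95 mm above the table; this frame has the manifold's axes and does not turn with the knob. Black fluted round knob, 20 mm in diameter, 22 mm tall (84 to 106 mm above the table). It closes clockwise seen from above and runs lightly (0.04 N m) until it meets its seat, a firm stop, after 2.2 to 3.8 rad: not known beforehand.
- neck (a point): Point on the same axis at the top of the fixed brass hexagon nut (15 mm across flats) under that knob, 77 mm above the table; a thin stem joins them. The neighbouring knobs' axes are 34 mm off along the manifold's y: fingers have room only on the knob's two sides along the manifold's x and up to about 0.7 rad round from there, so the turn takes several regrasps.
- bare_outlet (a point): Mouth of the outlet without a cap, below the knob to turn: a bare brass nipple 10 mm thick that ends 41 mm from the knob's axis along the manifold's +x, 47 mm above the table. The other four outlets wear black caps 22 mm in diameter and 20 mm long.
- gauge_needle (a joint): Needle of the pressure gauge, rad, clockwise positive seen from above: low on the dial while the outlet leaks, rising as its valve is closed, 3.0 (the last thick mark, full pressure) when the valve is fully shut.
- leak_knob (a joint): How far the knob to turn has slipped round on its spindle, rad, clockwise positive, 0 at the start. The knob is clamped on the spindle and turns with it, unless it is forced against an end stop of the valve with more than about 0.4 N m; then it slips and stays slipped.
- knob_a: One of the four other valve knobs, which must not be touched: the same black fluted knob, 20 mm in diameter and 22 mm tall, above an outlet closed with a black cap. Origin on its axis at its underside (84 mm above the table).
- knob_b: Another of the four other valve knobs, which must not be touched: the same black fluted knob, 20 mm in diameter and 22 mm tall, above an outlet closed with a black cap. Origin on its axis at its underside (84 mm above the table).
- knob_c: A third of the four other valve knobs, which must not be touched: the same black fluted knob, 20 mm in diameter and 22 mm tall, above an outlet closed with a black cap. Origin on its axis at its underside (84 mm above the table).
- knob_d: The fourth of the four other valve knobs, which must not be touched: the same black fluted knob, 20 mm in diameter and 22 mm tall, above an outlet closed with a black cap. Origin on its axis at its underside (84 mm above the table).
- cap: The black cap taken off the bare outlet, 22 to 24 mm in diameter, 20 mm tall, standing on the table beyond the manifold; leave it there. Origin: centre of its underside.
- paint_a: Small orange paint bottle, 38 mm in diameter, 105 mm tall, standing on the table beyond the manifold. Origin: centre of its underside.
- paint_b: Small green paint bottle, 38 mm in diameter, 95 mm tall, standing on the table on the robot's side of the manifold. Origin: centre of its underside.
- spanner: Spanner, 140 mm long, lying on the table on the robot's side of the manifold. Origin: its middle, on the table.
- airbrush: Airbrush lying in its stand (round foot 72 mm in diameter, 126 mm tall in all, airbrush 140 mm long), standing off the manifold's -y end. Origin: centre of the foot's underside.

How it is judged:
At the end, for the whole second after the job is handed in: The gauge needle rests above 2.93 rad (the valve is shut to within about 0.1 rad of its seat), the knob has slipped less than 0.15 rad on its spindle, and the cap, spanner, airbrush and two paint bottles are within 15 mm of where they were (value of joint gauge_needle above 2.93 rad and velocity of joint gauge_needle between -0.05 and 0.05 rad/s and not (value of joint leak_knob above 0.15 rad or value of joint leak_knob below -0.15 rad) and distance of each of cap, paint_a, paint_b, spanner, airbrush from where it was at the start of the episode below 0.015 m); the robot touches nothing.
It fails at once if another knob of the row is touched with more than 1 N (contact force between any of the fingers, the arm and knob_a above 1 N or contact force between any of the fingers, the arm and knob_b above 1 N or contact force between any of the fingers, the arm and knob_c above 1 N or contact force between any of the fingers, the arm and knob_d above 1 N).
It fails at once if the knob is forced, so that it slips more than 0.15 rad on its spindle (value of joint leak_knob above 0.15 rad or value of joint leak_knob below -0.15 rad).
It also fails if it takes over 67 s, if anything falls off the work surface, if the arm or the gripper's body presses on something with over 40 N, if the wrist force passes 120 N, or if a joint passes its speed limit or range.

## Working session

There is one attempt and no reset: what is moved stays moved. The work goes in short steps, Python scripts to look and compute and a tool call to move; the robot and the scene stay as the last step left them, time stands still between calls to the robot, and variables do not carry over. Pictures are saved under pics/ and viewed, at most 10 in all, crops included, and the job is handed in when it is done.

Besides the shell and the picture viewer there is one more tool, called in YAML: its name, and indented under it one key for each argument. carry_out: Moves the arm, as the interface text tells. Its arguments: {"type":"object","properties":{"plan":{"type":"array"},"grip_force":{"type":"number"}},"required":["plan"]}

```bash
mkdir -p pics; ls; python3 - <<'E'
from bench import env, grab_frame
import cv2, numpy as np
o=env.get_obs(); print(o, env.tcp_to_grasp)
for n in("top","side"):
    f=grab_frame(n); cv2.imwrite(f"pics/{n}0.png",f["frame"][:,:,::-1]); np.savez(f"pics/{n}0.npz",**f)
    print(n,f["camera_matrix"],f["cam_to_world"],f.keys())
E
```

```text
pics
{'time': 0.0, 'joint_positions': array([-1.36670438e+00,  9.18017641e-02,  1.23187618e+00, -3.67703813e-05,
        1.81980420e+00, -5.67448741e-02]), 'qvel': array([ 0.00073867,  0.00109012, -0.00032812,  0.00111369,  0.00077298,
        0.00033739]), 'effort': array([ 1.79990020e-03, -4.46456409e+01, -4.06443608e+01,  7.00232433e-02,
        2.93184235e-02, -1.60079917e-04]), 'tcp_pos': array([ 0.15463229, -0.57941855,  0.22154656]), 'ee_rot': array([-3.13970419e+00, -7.15651229e-05,  2.60827723e-01]), 'ft_force': array([ 0.24560856, -0.5773296 , -0.16070431]), 'ft_torque': array([-0.01629365, -0.02113283, -0.03640878]), 'gripper_force': 0.0, 'finger_gap': 0.0878164020169377} -0.0187
top [[483.07915435   0.         255.47469564]
 [  0.         483.07915435 198.20523172]
 [  0.           0.           1.        ]] [[ 0.02603757  0.99034803 -0.13613531  0.44174452]
 [-0.99955804  0.0238382  -0.01776139  0.01427387]
 [-0.01434474  0.1365376   0.99053103  1.13592903]
 [ 0.          0.          0.          1.        ]] dict_keys(['frame', 'camera_matrix', 'cam_to_world'])
side [[456.25964883   0.         258.86640982]
 [  0.         456.25964883 192.97401693]
 [  0.           0.           1.        ]] [[-0.98550332  0.12252272 -0.11735154  0.44289061]
 [-0.16862976 -0.63143766  0.75686887  0.72408293]
 [ 0.01863345  0.76568575  0.64294489  0.69537065]
 [ 0.          0.          0.          1.        ]] dict_keys(['frame', 'camera_matrix', 'cam_to_world'])
```

View pics/top0.png

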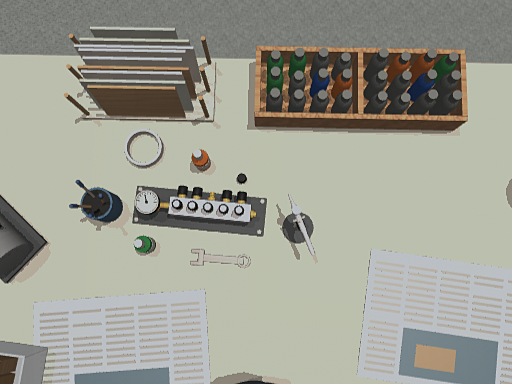

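View pics/side0.png

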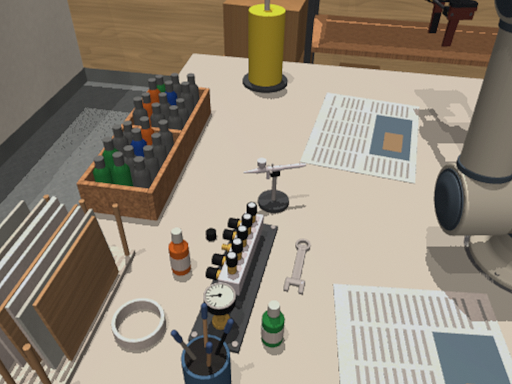

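The top view shows the manifold with its gauge at (147,202) and knobs from about (177,205) to (239,212). The middle outlet, near (212,196), shows brass and no cap. I'll measure it and enlarge the view to check.

```bash
cat > h.py <<'E'
import numpy as np, cv2
from scipy.spatial.transform import Rotation as R
def ray(f,T,u,v):
    K=f["camera_matrix"]; d=T[:3,:3]@np.array([(u-K[0,2])/K[0,0],-(v-K[1,2])/K[1,1],-1]); return T[:3,3],d
def onz(f,T,u,v,z):
    c,d=ray(f,T,u,v); return c+d*(z-c[2])/d[2]
def tcpT(o):
    T=np.eye(4);T[:3,:3]=R.from_euler('xyz',o["ee_rot"]).as_matrix();T[:3,3]=o["tcp_pos"];return T
E
python3 - <<'E'
from h import *
f=dict(np.load("pics/top0.npz")); im=f["frame"]; T=f["cam_to_world"]
c=im[175:245,125:275,::-1]; cv2.imwrite("pics/crop0.png",cv2.resize(c,None,fx=5,fy=5,interpolation=cv2.INTER_CUBIC))
g=im.max(2).astype(np.uint8)
m=np.uint8(g<45)
n,l,s,ce=cv2.connectedComponentsWithStats(m[175:245,125:275])
for i in range(1,n):
    if s[i,4]>25: u,v=ce[i]+[125,175]; print(s[i],(u,v),onz(f,T,u,v,.106))
for u,v in((177,205),(208,208),(239,212)): print(onz(f,T,u,v,.106))
print(onz(f,T,147,202,.084))
E
```

```text
[112   0  10   8  28] (np.float64(241.5), np.float64(179.25)) [0.62397863 0.06407018 0.106     ]
[52 11 11 10 63] (np.float64(182.38095238095238), np.float64(189.77777777777777)) [0.59787984 0.19124415 0.106     ]
[66 12 11 11 71] (np.float64(196.53521126760563), np.float64(191.56338028169014)) [0.59470946 0.16042238 0.106     ]
[96 15 11 11 67] (np.float64(226.5820895522388), np.float64(194.3582089552239)) [0.59016719 0.09525881 0.106     ]
[109  17  13  10  70] (np.float64(241.37142857142857), np.float64(196.02857142857144)) [0.58729591 0.06324683 0.106     ]
[19 20 16 20 40] (np.float64(154.55), np.float64(207.675)) [0.55748997 0.24946517 0.106     ]
[63 27 10  9 26] (np.float64(194.1153846153846), np.float64(206.84615384615384)) [0.56136178 0.16421525 0.106     ]
[0.56446354 0.20130393 0.106     ]
[0.55959361 0.13421352 0.106     ]
[0.55258458 0.06729569 0.106     ]
[0.57213011 0.27185777 0.084     ]
```

View pics/crop0.png

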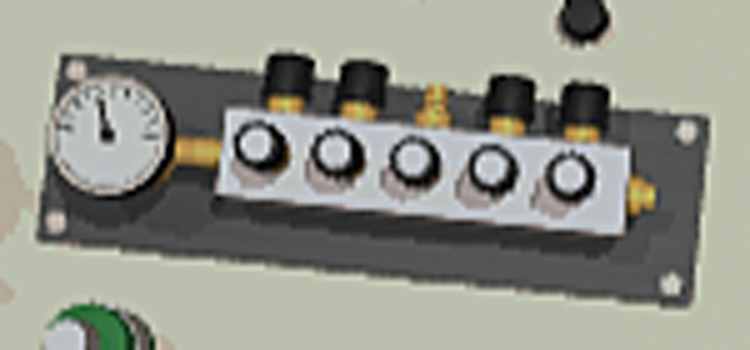

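The enlarged view confirms it: the middle knob's outlet is bare (crop (437,100), knob at (414,161)), and the needle sits just left of the dial's top. The leak knob is at about (0.561, 0.134), with manifold yaw around -0.09. I'll move to hover with tool yaw near 1.48.

carry_out:
  plan:
    - [0,0,-10,0,0,0,1]
    - [0,0,-10,0,0,0,1]
    - [0,0,-10,0,0,0,1]
    - [0,0,-10,0,0,0,1]
    - [0,0,-10,0,0,0,1]

```text
time: 0.72
tcp_pos: [0.1547, -0.5795, 0.2219]
ee_rot: [-3.141, -0.001, 1.139]
ft_force: [-0.4, -0.3, 0.4]
finger_gap: 0.0876
gripper_force: 0.0
```

carry_out:
  plan:
    - [0,0,-10,0,0,0,1]
    - [0,0,-10,0,0,0,1]
    - [0,0,0,4,2,0,1]
    - [0,0,0,5,2.3,0,1]
    - [0,0,0,5.5,2.5,0,1]

```text
time: 1.35
tcp_pos: [0.2356, -0.4399, 0.2218]
ee_rot: [-3.141, -0.001, 1.481]
ft_force: [0.5, -0.8, 1.2]
finger_gap: 0.0874
gripper_force: 0.0
```

carry_out:
  plan:
    - [0,0,0,5.5,2.5,0,1]
    - [0,0,0,5.5,2.5,0,1]
    - [0,0,0,5.5,2.5,0,1]
    - [0,0,0,5.5,2.5,0,1]
    - [0,0,0,5.5,2.5,0,1]

```text
time: 1.98
tcp_pos: [0.3844, -0.1765, 0.2224]
ee_rot: [3.141, 0.0, 1.482]
ft_force: [0.7, -0.4, 0.6]
finger_gap: 0.0879
gripper_force: 0.0
```

carry_out:
  plan:
    - [0,0,0,5.5,2.5,0,1]
    - [0,0,0,5.5,2.5,0,1]
    - [0,0,0,5.5,2.5,0,1]
    - [0,0,0,5.5,2.5,0,1]
    - [0,0,0,5.5,2.5,0,0.8]

```text
time: 2.6
tcp_pos: [0.5333, 0.0865, 0.2222]
ee_rot: [-3.141, 0.0, 1.483]
ft_force: [-0.1, -0.1, 0.9]
finger_gap: 0.081
gripper_force: 0.0
```

carry_out:
  plan:
    - [0,0,0,5,2.3,0,0.6]
    - [0,0,0,0,0,0,0.6]
    - [0,0,0,0,0,0,0.6]

```text
time: 2.98
tcp_pos: [0.5598, 0.132, 0.2221]
ee_rot: [-3.14, 0.001, 1.483]
ft_force: [0.3, 0.6, -0.1]
finger_gap: 0.0537
gripper_force: 0.0
```

```bash
python3 - <<'E'
from h import *
from bench import env, grab_frame
o=env.get_obs(); f=grab_frame("wrist"); T=tcpT(o)@f["hand_eye"]
cv2.imwrite("pics/w1.png",f["frame"][:,:,::-1]); np.savez("pics/w1.npz",frame=f["frame"],camera_matrix=f["camera_matrix"],T=T)
print(o["tcp_pos"],o["ee_rot"],o["ft_torque"],T)
E
```

```text
[0.55977206 0.1320203  0.22210034] [-3.14045558e+00  8.20987467e-04  1.48283823e+00] [-0.03486573 -0.07732456  0.01572834] [[ 9.96195308e-01  8.34044035e-02  2.52708142e-02  5.66962817e-01]
 [-8.71476347e-02  9.54862916e-01  2.83975531e-01  2.08672929e-01]
 [-4.45353589e-04 -2.85097383e-01  9.58498453e-01  3.83184145e-01]
 [ 0.00000000e+00  0.00000000e+00  0.00000000e+00  1.00000000e+00]]
```

View pics/w1.png

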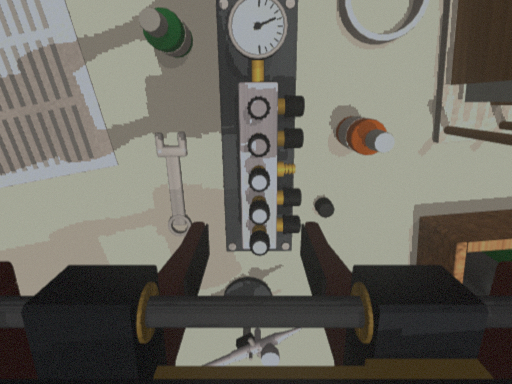

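The wrist view shows five knobs in a column at u≈259 and v≈108, 145, 180, 212 and 244. The bare nipple at (287,170) belongs to the knob at (259,180). The gauge is at (258,26).

```bash
python3 - <<'E'
from h import *
f=dict(np.load("pics/w1.npz")); im=f["frame"]; T=f["T"]
P=[]
for v0 in(107,145,180,212,244):
    c=im[v0-16:v0+17,243:276]; g=c.max(2)
    m=np.uint8(g<70); n,l,s,ce=cv2.connectedComponentsWithStats(m)
    # white top disc: bright region enclosed near centre
    b=np.uint8(g>150); n,l,s,ce=cv2.connectedComponentsWithStats(b)
    k=min([i for i in range(1,n) if 20<s[i,4]<400],key=lambda i:np.hypot(*(ce[i]-16)))
    u,v=ce[k]+[243,v0-16]; P.append(onz(f,T,u,v,.106)); print(s[k],(u,v),P[-1])
P=np.array(P); y=np.array([38,4,-30,-64,-98])/1000
for a in(0,1): print(np.polyfit(y,P[:,a],1), np.polyval(np.polyfit(y,P[:,a],1),-.03))
E
```

```text
Traceback (most recent call last):
ValueError: min() iterable argument is empty
```

```bash
python3 - <<'E'
from h import *
f=dict(np.load("pics/w1.npz")); im=f["frame"]; T=f["T"]
print(im.max(2)[168:196,248:272])
c=cv2.resize(im[85:265,225:315,::-1],None,fx=3.3,fy=3.3,interpolation=cv2.INTER_CUBIC); cv2.imwrite("pics/c1.png",c)
E
```

```text
[[136 134 136 118  99  81  62  52  41  45  48  45  40  59  70  70  78 126
  176 175 172 174 173 172]
 [134 125 125 110  76  64  37  40  41  41  35  37  35  40  35  44  50 102
  174 178 179 177 174 177]
 [130 116 115  79  54  44  36  39  41  32  36  40  38  35  35  38  39  71
  140 158 178 177 173 177]
 [120 115  96  49  35  33  39  38  46  37  33  37  36  37  35  33  39  45
   86 116 172 178 176 176]
 [117 110  89  44  34  34  46  34  46  38  37  39  40  43  41  36  42  36
   41  68 144 179 175 174]
 [118  89  74  42  36  37  43  45  46  41  39  44  38  41  40  36  44  41
   30  51 118 174 178 174]
 [140  67  43  42  39  42  51  55  57  49  52  56  59  58  47  44  34  40
   43  44  90 158 173 174]
 [142  57  35  42  45  49  52  64  97 104 123 122 122 118  83  49  43  40
   36  40  62 129 174 180]
 [132  55  37  45  53  59  78 110 153 158 167 167 160 161 146 115  66  52
   49  40  51 104 177 179]
 [127  53  38  49  60  93 142 160 174 173 178 174 173 176 174 159 118  64
   53  43  41  90 173 177]
 [113  50  40  49  77 133 175 177 178 176 177 178 171 178 176 174 160 105
   61  54  48  8
[... 1028 characters left out ...]
29 124 109  79  51  48  82 110 134 136 142 134 124  87  66  62  91
  122 149 169 168 170 169]
 [132 123 120 117 105  70  48  57  62  68  73  81  75  62  55  60  99 147
  161 167 168 168 168 165]
 [134 113 117 117 113  99  83  93  76  60  53  57  67  71  82 101 148 167
  171 167 167 167 168 168]
 [133 114 115 119 114 111 111 109 104  98  92  87  99 101 109 114 142 169
  173 171 166 168 167 166]
 [133 115 116 113 117 115 111 116 112 114 110 111 113 114 118 117 124 166
  171 168 167 167 164 166]
 [123 110 116 119 114 111 111 114 114 113 111 110 112 117 118 113 123 168
  166 168 167 165 168 169]
 [116 114 116 115 115 113 109 107 103 101  91  90  98  99 111 112 124 170
  170 168 168 168 167 167]]
```

View pics/c1.png

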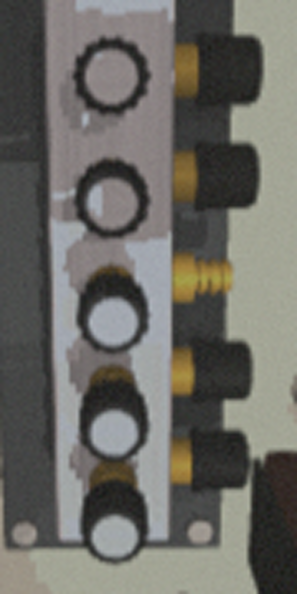

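The crop shows the five white tops clearly. The leak knob's disc centre is (259.0,182.1), and the end knobs are at (258.9,108.3) and (259.8,247.7).

```bash
python3 - <<'E'
from h import *
f=dict(np.load("pics/w1.npz")); T=f["T"]
A,B,C=[onz(f,T,u,v,.106) for u,v in((258.9,108.3),(259.0,182.1),(259.8,247.7))]
print(A,B,C,np.linalg.norm(A-B),np.linalg.norm(B-C)); d=A-C; psi=-np.arctan2(d[0],d[1]); print("psi",psi,"centre yaw",psi+np.pi/2)
D=np.array([B[0],B[1],.082])-[0.5598,.132,.2221]
print(B, "shift cm in tool axes", R.from_euler('xyz',[np.pi,0,1.4828]).as_matrix().T@D*100)
E
```

```text
[0.57013546 0.20096227 0.106     ] [0.56464445 0.13385642 0.106     ] [0.55977222 0.06551854 0.106     ] 0.06733012805877364 0.06851134388454662
psi -0.07636448617419332 centre yaw 1.4944318406207033
[0.56464445 0.13385642 0.106     ] shift cm in tool axes [ 0.22749828  0.46625563 14.01      ]
```

carry_out:
  plan:
    - [0,0,0,0.2,0.4,0,0.45]
    - [0,0,-9,0,0,3,0.45]
    - [0,0,-9,0,0,3,0.45]
    - [0,0,-9,0,0,2,0.45]
    - [0,0,-8,0,0,2,0.45]

```text
time: 3.65
tcp_pos: [0.5642, 0.1329, 0.1224]
ee_rot: [3.141, 0.0, 2.097]
ft_force: [-0.3, -1.6, -0.3]
finger_gap: 0.0398
gripper_force: 0.0
```

carry_out:
  plan:
    - [0,0,0,0,0,1,0.45]
    - [0,0,0,0,0,1,0.45]
    - [0,0,0,0,0,1,0.45]
    - [0,0,0,0,0,1,0.45]
    - [0,0,0,0,0,0,0.45]

```text
time: 4.28
tcp_pos: [0.5637, 0.1339, 0.0816]
ee_rot: [-3.14, -0.001, 2.093]
ft_force: [0.7, 0.5, -0.1]
finger_gap: 0.0395
gripper_force: 0.0
```

carry_out:
  plan:
    - [0,0,0,0,0,0,0.2]
    - [0,0,0,0,0,0,0.2]
    - [0,0,0,0,0,0,0.2]
    - [0,0,0,0,0,0,0.2]
    - [0,0,0,0,0,0,0.2]
  grip_force: 12

```text
time: 4.9
tcp_pos: [0.5645, 0.1341, 0.0832]
ee_rot: [3.141, 0.0, 2.093]
ft_force: [1.6, 0.5, 2.4]
finger_gap: 0.0197
gripper_force: 12.0
```

```bash
cat > chk.py <<'E'
from h import *
from bench import env, grab_frame
import sys
o=env.get_obs(); f=grab_frame("wrist"); T=tcpT(o)@f["hand_eye"]
np.savez("pics/l.npz",frame=f["frame"],camera_matrix=f["camera_matrix"],T=T)
print({k:np.round(o[k],4) for k in("time","tcp_pos","ee_rot","ft_force","ft_torque","finger_gap","gripper_force")})
if len(sys.argv)>1:
    t=grab_frame("top"); a=cv2.resize(t["frame"][185:220,125:170,::-1],None,fx=8,fy=8,interpolation=cv2.INTER_CUBIC)
    b=cv2.resize(f["frame"][:,:,::-1],(400,300)); im=np.zeros((300,760,3),np.uint8); im[:280,:360]=a; im[:,360:]=b; cv2.imwrite(sys.argv[1],im)
E
python3 chk.py pics/d1.png
```

```text
{'time': np.float64(4.9), 'tcp_pos': array([0.5645, 0.1341, 0.0832]), 'ee_rot': array([3.1405e+00, 3.0000e-04, 2.0934e+00]), 'ft_force': array([1.5647, 0.4605, 2.4007]), 'ft_torque': array([ 0.0395, -0.1698, -0.0405]), 'finger_gap': np.float64(0.0197), 'gripper_force': np.float64(12.0002)}
```

View pics/d1.png

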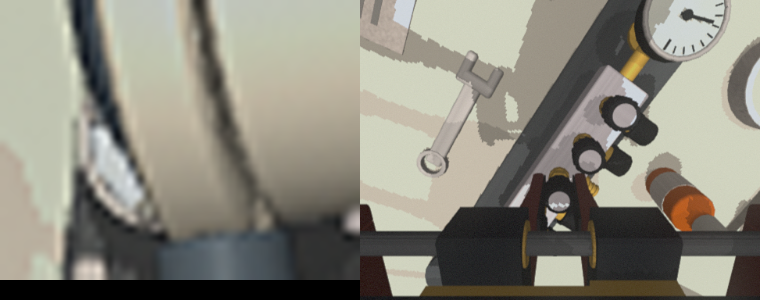

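The right knob is gripped (gap 19.7 mm) and the fingers are clear of its neighbours. The gauge is partly visible in the wrist view. The first stroke of 70° is below the minimum travel to the seat.

carry_out:
  plan:
    - [0,0,7,0,0,0,0.2]
    - [0,0,7,0,0,0,0.2]
    - [0,0,7,0,0,0,0.2]
    - [0,0,7,0,0,0,0.2]
    - [0,0,7,0,0,0,0.2]

```text
time: 5.62
tcp_pos: [0.564, 0.134, 0.0831]
ee_rot: [-3.141, 0.0, 1.479]
ft_force: [-1.7, 0.1, 4.3]
finger_gap: 0.0197
gripper_force: 12.0
```

```bash
python3 chk.py
```

```text
{'time': np.float64(5.625), 'tcp_pos': array([0.564 , 0.134 , 0.0831]), 'ee_rot': array([-3.1413e+00,  1.0000e-04,  1.4786e+00]), 'ft_force': array([-1.6706,  0.054 ,  4.3098]), 'ft_torque': array([-0.0337,  0.2753,  0.0684]), 'finger_gap': np.float64(0.0197), 'gripper_force': np.float64(11.998)}
```

carry_out:
  plan:
    - [0,0,7,0,0,0,0.2]
    - [0,0,7,0,0,0,0.2]
    - [0,0,7,0,0,0,0.2]
    - [0,0,7,0,0,0,0.2]
    - [0,0,7,0,0,0,0.2]

```text
time: 6.3
tcp_pos: [0.5635, 0.1342, 0.0831]
ee_rot: [-3.14, 0.001, 0.87]
ft_force: [-4.6, 0.4, 5.4]
finger_gap: 0.0196
gripper_force: 12.0
```

```bash
python3 chk.py pics/d2.png
```

```text
{'time': np.float64(6.3), 'tcp_pos': array([0.5635, 0.1342, 0.0831]), 'ee_rot': array([-3.1404e+00,  7.0000e-04,  8.7000e-01]), 'ft_force': array([-4.5825,  0.3991,  5.4418]), 'ft_torque': array([0.0338, 0.7097, 0.0914]), 'finger_gap': np.float64(0.0196), 'gripper_force': np.float64(11.9982)}
```

View pics/d2.png

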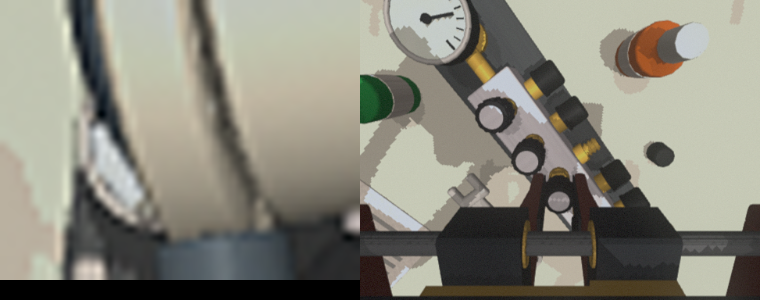

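The needle has swung clockwise, so the knob is turning. I'll measure the dial numerically.

```bash
cat > needle.py <<'E'
from h import *
C=np.array([.575,.2716]); PSI=-.076
def polar(f,rs,C=C):
    # rows radius, cols cw angle (deg, from manifold +y), sampled on z=.084
    th=np.deg2rad(np.arange(360)); T=np.linalg.inv(f["T"]); K=f["camera_matrix"]
    a=PSI+np.pi/2-th; X=C[0]+np.outer(rs,np.cos(a)); Y=C[1]+np.outer(rs,np.sin(a))
    p=np.stack([X,Y,np.full_like(X,.084)],-1)@T[:3,:3].T+T[:3,3]
    u=K[0,0]*p[...,0]/-p[...,2]+K[0,2]; v=K[1,1]*-p[...,1]/-p[...,2]+K[1,2]
    g=f["frame"].max(2).astype(np.float32)
    return cv2.remap(g,u.astype(np.float32),v.astype(np.float32),cv2.INTER_LINEAR,borderValue=255)
def needle(f):
    # re-centre on the hub: darkest blob near the predicted centre
    best=max(((dx,dy) for dx in np.arange(-5,5.1,.5)/1e3 for dy in np.arange(-5,5.1,.5)/1e3),key=lambda d:-polar(f,np.array([.0005,.0015,.0025]),C+d).mean())
    c=C+best; s=polar(f,np.linspace(.006,.013,8),c).mean(0); s=np.convolve(np.r_[s[-4:],s,s[:4]],np.ones(9)/9,'valid')
    return c,int(np.argmin(s)),s.min()
if __name__=="__main__":
    for n in("w1","l"):
        f=dict(np.load(f"pics/{n}.npz")); c,a,m=needle(f); print(n,c,a,m)
        if n=="w1":
            s=polar(f,np.linspace(.0185,.022,6),c).mean(0); print("marks",[(i,int(s[i])) for i in range(360) if s[i]<s[i-1] and s[i]<=s[(i+1)%360] and s[i]<140])
E
python3 needle.py
```

```text
w1 [0.575  0.2711] 69 77.52052137586804
marks [(22, 139), (39, 114), (56, 112), (73, 119), (92, 116), (108, 116), (125, 116), (142, 116), (159, 111), (176, 84)]
l [0.575  0.2706] 115 64.55586751302083
```

The marks run from 4° (zero) to 176° (full). The needle went from about 1.13 to 1.94 rad in the first 1.22 rad of knob turn, so roughly 1.6 rad of turn remains. I'll regrasp.

carry_out:
  plan:
    - [0,0,0,0,0,0,0.42]
    - [0,0,0,0,0,0,0.42]
    - [0,0,0,0,0,0,0.42]
    - [0,0,-10,0,0,0,0.42]
    - [0,0,-10,0,0,0,0.42]

```text
time: 7.02
tcp_pos: [0.5642, 0.1339, 0.0824]
ee_rot: [-3.141, 0.0, 1.227]
ft_force: [-0.7, 0.9, -0.6]
finger_gap: 0.037
gripper_force: 0.0
```

carry_out:
  plan:
    - [0,0,-10,0,0,0,0.42]
    - [0,0,-10,0,0,0,0.42]
    - [0,0,-10,0,0,0,0.42]
    - [0,0,-10,0,0,0,0.42]
    - [0,0,-10,0,0,0,0.42]

```text
time: 7.65
tcp_pos: [0.5642, 0.1339, 0.0824]
ee_rot: [-3.141, -0.0, 2.099]
ft_force: [0.3, 0.7, -0.3]
finger_gap: 0.0368
gripper_force: 0.0
```

carry_out:
  plan:
    - [0,0,0,0,0,0,0.2]
    - [0,0,0,0,0,0,0.2]
    - [0,0,0,0,0,0,0.2]
    - [0,0,0,0,0,0,0.2]
    - [0,0,0,0,0,0,0.2]

```text
time: 8.28
tcp_pos: [0.5645, 0.1341, 0.0826]
ee_rot: [3.141, 0.0, 2.093]
ft_force: [3.4, 0.4, -1.8]
finger_gap: 0.0196
gripper_force: 12.0
```

carry_out:
  plan:
    - [0,0,7,0,0,0,0.2]
    - [0,0,7,0,0,0,0.2]
    - [0,0,7,0,0,0,0.2]
    - [0,0,7,0,0,0,0.2]
    - [0,0,7,0,0,0,0.2]

```text
time: 8.9
tcp_pos: [0.5639, 0.134, 0.0825]
ee_rot: [-3.141, 0.0, 1.478]
ft_force: [0.8, 0.2, -0.6]
finger_gap: 0.0196
gripper_force: 12.0
```

```bash
python3 chk.py; python3 needle.py|grep ^l
```

```text
{'time': np.float64(8.9), 'tcp_pos': array([0.5639, 0.134 , 0.0825]), 'ee_rot': array([-3.1408e+00,  1.0000e-04,  1.4783e+00]), 'ft_force': array([ 0.8049,  0.1618, -0.5657]), 'ft_torque': array([ 0.0351, -0.0979,  0.0866]), 'finger_gap': np.float64(0.0196), 'gripper_force': np.float64(11.9977)}
l [0.57   0.2666] 156 237.13861762152777
```

carry_out:
  plan:
    - [0,0,5,0,0,0,0.2]
    - [0,0,4,0,0,0,0.2]
    - [0,0,4,0,0,0,0.2]

```text
time: 9.32
tcp_pos: [0.5637, 0.134, 0.0825]
ee_rot: [-3.14, 0.0, 1.255]
ft_force: [0.5, 0.4, 0.3]
finger_gap: 0.0197
gripper_force: 12.0
```

```bash
python3 chk.py; python3 needle.py|grep ^l
```

```text
{'time': np.float64(9.325), 'tcp_pos': array([0.5637, 0.134 , 0.0825]), 'ee_rot': array([-3.1405e+00,  4.0000e-04,  1.2553e+00]), 'ft_force': array([0.5317, 0.4477, 0.276 ]), 'ft_torque': array([ 0.044 ,  0.0042, -0.0014]), 'finger_gap': np.float64(0.0197), 'gripper_force': np.float64(11.999)}
l [0.57   0.2666] 222 180.2421196831597
```

carry_out:
  plan:
    - [0,0,4,0,0,0,0.2]
    - [0,0,4,0,0,0,0.2]

```text
time: 9.62
tcp_pos: [0.5637, 0.1341, 0.0826]
ee_rot: [-3.14, 0.001, 1.117]
ft_force: [-0.3, 1.6, 0.2]
finger_gap: 0.0194
gripper_force: 12.0
```

```bash
python3 chk.py; python3 needle.py|grep ^l
```

```text
{'time': np.float64(9.625), 'tcp_pos': array([0.5637, 0.1341, 0.0826]), 'ee_rot': array([-3.1403e+00,  6.0000e-04,  1.1165e+00]), 'ft_force': array([-0.2742,  1.5788,  0.2404]), 'ft_torque': array([0.0723, 0.1179, 0.0824]), 'finger_gap': np.float64(0.0194), 'gripper_force': np.float64(11.999)}
l [0.57   0.2666] 121 146.004638671875
```

carry_out:
  plan:
    - [0,0,4,0,0,0,0.2]
    - [0,0,4,0,0,0,0.2]

```text
time: 9.93
tcp_pos: [0.5635, 0.1341, 0.0825]
ee_rot: [-3.14, 0.001, 0.978]
ft_force: [-1.4, 0.9, 0.6]
finger_gap: 0.0199
gripper_force: 12.0
```

```bash
python3 chk.py; python3 needle.py|grep ^l
```

```text
{'time': np.float64(9.925), 'tcp_pos': array([0.5635, 0.1341, 0.0825]), 'ee_rot': array([-3.1402e+00,  8.0000e-04,  9.7760e-01]), 'ft_force': array([-1.4168,  0.9342,  0.6102]), 'ft_torque': array([0.1422, 0.2626, 0.0456]), 'finger_gap': np.float64(0.0199), 'gripper_force': np.float64(11.999)}
l [0.5745 0.2701] 156 72.3530544704861
```

carry_out:
  plan:
    - [0,0,3,0,0,0,0.2]
    - [0,0,3,0,0,0,0.2]

```text
time: 10.22
tcp_pos: [0.5635, 0.1342, 0.0826]
ee_rot: [-3.14, 0.001, 0.874]
ft_force: [-2.1, 1.3, 0.4]
finger_gap: 0.019
gripper_force: 12.0
```

```bash
python3 chk.py; python3 needle.py|grep ^l
```

```text
{'time': np.float64(10.225), 'tcp_pos': array([0.5635, 0.1342, 0.0826]), 'ee_rot': array([-3.1402e+00,  9.0000e-04,  8.7400e-01]), 'ft_force': array([-2.0842,  1.3239,  0.4084]), 'ft_torque': array([0.2314, 0.4058, 0.0665]), 'finger_gap': np.float64(0.019), 'gripper_force': np.float64(11.9995)}
l [0.575  0.2711] 164 67.13251410590277
```

The needle is at 164° of 176°, so about 18° of knob turn remains. I'll make a third, short stroke and go back only 35° so the dial is in view when the seat is reached.

carry_out:
  plan:
    - [0,0,0,0,0,0,0.42]
    - [0,0,0,0,0,0,0.42]
    - [0,0,0,0,0,0,0.42]
    - [0,0,-9,0,0,0,0.42]
    - [0,0,-9,0,0,0,0.42]

```text
time: 10.9
tcp_pos: [0.5643, 0.1338, 0.0827]
ee_rot: [3.141, 0.0, 1.192]
ft_force: [-0.1, 0.4, -0.7]
finger_gap: 0.0368
gripper_force: 0.0
```

carry_out:
  plan:
    - [0,0,-9,0,0,0,0.42]
    - [0,0,-8,0,0,0,0.2]
    - [0,0,0,0,0,0,0.2]
    - [0,0,0,0,0,0,0.2]
    - [0,0,0,0,0,0,0.2]

```text
time: 11.52
tcp_pos: [0.564, 0.1339, 0.0826]
ee_rot: [-3.141, 0.0, 1.481]
ft_force: [-2.9, -0.8, 0.7]
finger_gap: 0.0196
gripper_force: 12.0
```

carry_out:
  plan:
    - [0,0,0,0,0,0,0.2]
    - [0,0,3,0,0,0,0.2]
    - [0,0,3,0,0,0,0.2]
    - [0,0,3,0,0,0,0.2]

```text
time: 12.02
tcp_pos: [0.5639, 0.1339, 0.0827]
ee_rot: [-3.141, 0.0, 1.323]
ft_force: [-2.5, -0.8, 0.9]
finger_gap: 0.0198
gripper_force: 12.0
```

```bash
python3 chk.py
```

```text
{'time': np.float64(12.025), 'tcp_pos': array([0.5639, 0.1339, 0.0827]), 'ee_rot': array([-3.1409e+00,  3.0000e-04,  1.3233e+00]), 'ft_force': array([-2.549 , -0.7665,  0.9284]), 'ft_torque': array([-0.1404,  0.4557,  0.1122]), 'finger_gap': np.float64(0.0198), 'gripper_force': np.float64(11.9994)}
```

carry_out:
  plan:
    - [0,0,2,0,0,0,0.2]
    - [0,0,2,0,0,0,0.2]

```text
time: 12.32
tcp_pos: [0.5639, 0.134, 0.0826]
ee_rot: [-3.141, 0.0, 1.254]
ft_force: [-4.8, 0.0, 3.7]
finger_gap: 0.0194
gripper_force: 12.0
```

```bash
python3 chk.py
```

```text
{'time': np.float64(12.325), 'tcp_pos': array([0.5639, 0.134 , 0.0826]), 'ee_rot': array([-3.1408e+00,  3.0000e-04,  1.2538e+00]), 'ft_force': array([-4.7972,  0.0092,  3.7001]), 'ft_torque': array([-0.1512,  0.7586,  0.0234]), 'finger_gap': np.float64(0.0194), 'gripper_force': np.float64(11.9998)}
```

carry_out:
  plan:
    - [0,0,2,0,0,0,0.2]
    - [0,0,0,0,0,0,0.2]

```text
time: 12.62
tcp_pos: [0.5638, 0.134, 0.0826]
ee_rot: [-3.141, 0.0, 1.22]
ft_force: [-5.9, -0.9, 2.4]
finger_gap: 0.0198
gripper_force: 12.0
```

```bash
python3 chk.py
```

```text
{'time': np.float64(12.625), 'tcp_pos': array([0.5638, 0.134 , 0.0826]), 'ee_rot': array([-3.1407e+00,  4.0000e-04,  1.2203e+00]), 'ft_force': array([-5.8546, -0.9482,  2.3994]), 'ft_torque': array([-0.1312,  0.8545,  0.022 ]), 'finger_gap': np.float64(0.0198), 'gripper_force': np.float64(12.0003)}
```

carry_out:
  plan:
    - [0,0,2,0,0,0,0.2]
    - [0,0,0,0,0,0,0.2]

```text
time: 12.92
tcp_pos: [0.5638, 0.134, 0.0826]
ee_rot: [-3.141, 0.0, 1.185]
ft_force: [-6.0, -1.1, 4.1]
finger_gap: 0.0193
gripper_force: 12.0
```

```bash
python3 chk.py
```

```text
{'time': np.float64(12.925), 'tcp_pos': array([0.5638, 0.134 , 0.0826]), 'ee_rot': array([-3.1407e+00,  4.0000e-04,  1.1854e+00]), 'ft_force': array([-5.9763, -1.0568,  4.0608]), 'ft_torque': array([-0.1462,  0.8624,  0.0769]), 'finger_gap': np.float64(0.0193), 'gripper_force': np.float64(12.0003)}
```

carry_out:
  plan:
    - [0,0,2,0,0,0,0.2]
    - [0,0,0,0,0,0,0.2]

```text
time: 13.22
tcp_pos: [0.5637, 0.1338, 0.0826]
ee_rot: [-3.141, 0.001, 1.15]
ft_force: [-6.1, -0.9, 3.1]
finger_gap: 0.0197
gripper_force: 12.0
```

```bash
python3 chk.py; python3 needle.py|grep ^l
```

```text
{'time': np.float64(13.225), 'tcp_pos': array([0.5637, 0.1338, 0.0826]), 'ee_rot': array([-3.1406e+00,  8.0000e-04,  1.1505e+00]), 'ft_force': array([-6.0873, -0.8763,  3.0669]), 'ft_torque': array([-0.2123,  0.9549,  0.0691]), 'finger_gap': np.float64(0.0197), 'gripper_force': np.float64(12.0004)}
l [0.57   0.2666] 149 134.48621961805557
```

carry_out:
  plan:
    - [0,0,2,0,0,0,0.2]
    - [0,0,2,0,0,0,0.2]
    - [0,0,0,0,0,0,0.2]

```text
time: 13.65
tcp_pos: [0.5636, 0.1338, 0.0826]
ee_rot: [-3.14, 0.001, 1.081]
ft_force: [-6.3, -1.2, 3.0]
finger_gap: 0.0197
gripper_force: 12.0
```

```bash
python3 chk.py; python3 needle.py|grep ^l
```

```text
{'time': np.float64(13.65), 'tcp_pos': array([0.5636, 0.1338, 0.0826]), 'ee_rot': array([-3.1405e+00,  9.0000e-04,  1.0806e+00]), 'ft_force': array([-6.3475, -1.187 ,  3.038 ]), 'ft_torque': array([-0.1855,  0.9967,  0.0701]), 'finger_gap': np.float64(0.0197), 'gripper_force': np.float64(12.0004)}
l [0.57   0.2666] 148 136.3848876953125
```

carry_out:
  plan:
    - [0,0,2,0,0,0,0.2]
    - [0,0,2,0,0,0,0.2]
    - [0,0,0,0,0,0,0.2]

```text
time: 14.08
tcp_pos: [0.5636, 0.134, 0.0825]
ee_rot: [-3.14, 0.001, 1.011]
ft_force: [-6.4, -0.2, 3.7]
finger_gap: 0.0195
gripper_force: 12.0
```

```bash
python3 chk.py; python3 needle.py|grep ^l
```

```text
{'time': np.float64(14.075), 'tcp_pos': array([0.5636, 0.134 , 0.0825]), 'ee_rot': array([-3.1404e+00,  9.0000e-04,  1.0109e+00]), 'ft_force': array([-6.362 , -0.2374,  3.6645]), 'ft_torque': array([-0.1113,  1.0339,  0.0273]), 'finger_gap': np.float64(0.0195), 'gripper_force': np.float64(12.0004)}
l [0.5745 0.2686] 173 69.65481228298611
```

carry_out:
  plan:
    - [0,0,2,0,0,0,0.2]
    - [0,0,2,0,0,0,0.2]
    - [0,0,0,0,0,0,0.2]

```text
time: 14.5
tcp_pos: [0.5636, 0.1341, 0.0825]
ee_rot: [-3.14, 0.001, 0.941]
ft_force: [-5.9, 0.7, 2.2]
finger_gap: 0.0192
gripper_force: 12.0
```

```bash
python3 chk.py; python3 needle.py|grep ^l
```

```text
{'time': np.float64(14.5), 'tcp_pos': array([0.5636, 0.1341, 0.0825]), 'ee_rot': array([-3.1403e+00,  8.0000e-04,  9.4110e-01]), 'ft_force': array([-5.9076,  0.7292,  2.1916]), 'ft_torque': array([-0.0979,  0.9814,  0.0599]), 'finger_gap': np.float64(0.0192), 'gripper_force': np.float64(12.0004)}
l [0.5745 0.2711] 173 68.28365071614583
```

carry_out:
  plan:
    - [0,0,2,0,0,0,0.2]
    - [0,0,0,0,0,0,0.2]

```text
time: 14.8
tcp_pos: [0.5636, 0.1341, 0.0825]
ee_rot: [-3.14, 0.001, 0.906]
ft_force: [-6.6, 0.3, 2.1]
finger_gap: 0.0198
gripper_force: 12.0
```

```bash
python3 chk.py; python3 needle.py|grep ^l
```

```text
{'time': np.float64(14.8), 'tcp_pos': array([0.5636, 0.1341, 0.0825]), 'ee_rot': array([-3.1402e+00,  9.0000e-04,  9.0650e-01]), 'ft_force': array([-6.6239,  0.2931,  2.1462]), 'ft_torque': array([-0.1349,  1.0483,  0.1302]), 'finger_gap': np.float64(0.0198), 'gripper_force': np.float64(12.0003)}
l [0.575  0.2706] 176 67.5460747612847
```

```bash
python3 - <<'E'
from needle import *
for n in("w1","l"):
    f=dict(np.load(f"pics/{n}.npz"));c,a,m=needle(f); print(n,c,a)
    for r0,r1 in((.006,.009),(.009,.012),(.012,.015),(.0185,.022)):
        s=polar(f,np.linspace(r0,r1,6),c).mean(0); s=np.convolve(np.r_[s[-1:],s,s[:1]],np.ones(3)/3,'valid'); 
        print(r0,[(i,int(s[i])) for i in range(360) if s[i]<s[i-1] and s[i]<=s[(i+1)%360] and s[i]<150])
f=dict(np.load("pics/l.npz"));cv2.imwrite("pics/g3.png",cv2.resize(f["frame"][:110,:220,::-1],None,fx=3.5,fy=3.5,interpolation=cv2.INTER_CUBIC))
E
```

```text
w1 [0.575  0.2711] 69
0.006 [(70, 66)]
0.009 [(69, 70)]
0.012 [(69, 68)]
0.0185 [(22, 142), (39, 118), (56, 117), (73, 123), (91, 122), (108, 120), (125, 120), (142, 120), (159, 117), (176, 90)]
l [0.575  0.2706] 176
0.006 [(176, 52)]
0.009 [(176, 51)]
0.012 [(176, 53)]
0.0185 [(108, 103), (125, 107), (142, 119), (158, 116), (175, 64)]
```

View pics/g3.png

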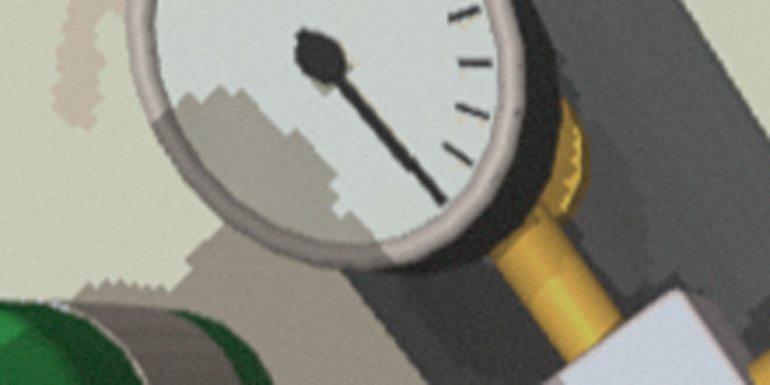

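The needle lies exactly on the last thick mark (crop (443,200)) and the torque has just risen to 0.13. One small nudge will confirm the seat.

carry_out:
  plan:
    - [0,0,2,0,0,0,0.2]
    - [0,0,0,0,0,0,0.2]
    - [0,0,0,0,0,0,0.2]

```text
time: 15.22
tcp_pos: [0.5637, 0.1342, 0.0824]
ee_rot: [-3.14, 0.001, 0.872]
ft_force: [-4.9, 0.9, 1.7]
finger_gap: 0.0197
gripper_force: 12.0
```

```bash
python3 chk.py; python3 needle.py|grep ^l
```

```text
{'time': np.float64(15.225), 'tcp_pos': array([0.5637, 0.1342, 0.0824]), 'ee_rot': array([-3.1403e+00,  6.0000e-04,  8.7180e-01]), 'ft_force': array([-4.8719,  0.9009,  1.6956]), 'ft_torque': array([0.0242, 0.9508, 0.0013]), 'finger_gap': np.float64(0.0197), 'gripper_force': np.float64(12.0002)}
l [0.575  0.2706] 175 66.54806857638889
```

The needle stayed at 175–176° under the extra nudge, and the mark is at 176°, so the valve is seated and the fingers now slip on the knob. I'll release, lift, and check from clear of the manifold.

carry_out:
  plan:
    - [0,0,0,0,0,0,0.42]
    - [0,0,0,0,0,0,0.42]
    - [0,0,0,0,0,0,0.42]
    - [0,0,0,0,0,-2,0.42]
    - [0,0,0,0,0,-3,0.42]

```text
time: 15.9
tcp_pos: [0.5639, 0.1339, 0.1335]
ee_rot: [-3.141, 0.001, 0.872]
ft_force: [-0.4, -0.1, -0.9]
finger_gap: 0.0368
gripper_force: 0.0
```

carry_out:
  plan:
    - [0,0,0,0,0,-4,0.42]
    - [0,0,0,0,0,-4,0.42]
    - [0,0,0,-2,0,-2,0.42]
    - [0,0,0,0,0,0,0.42]
    - [0,0,0,0,0,0,0.42]

```text
time: 16.52
tcp_pos: [0.5514, 0.1189, 0.2322]
ee_rot: [-3.141, -0.0, 0.871]
ft_force: [-0.3, 0.0, -0.3]
finger_gap: 0.0367
gripper_force: 0.0
```

```bash
python3 chk.py; python3 needle.py|grep ^l; python3 - <<'E'
from needle import *
f=dict(np.load("pics/l.npz"));c,a,m=needle(f)
for r0,r1 in((.006,.009),(.009,.012),(.012,.015),(.0185,.022)):
    s=polar(f,np.linspace(r0,r1,6),c).mean(0); s=np.convolve(np.r_[s[-1:],s,s[:1]],np.ones(3)/3,'valid'); 
    print(r0,[(i,int(s[i])) for i in range(360) if s[i]<s[i-1] and s[i]<=s[(i+1)%360] and s[i]<150])
E
```

```text
{'time': np.float64(16.525), 'tcp_pos': array([0.5514, 0.1189, 0.2322]), 'ee_rot': array([-3.1413e+00, -1.0000e-04,  8.7150e-01]), 'ft_force': array([-0.3058,  0.0378, -0.3117]), 'ft_torque': array([-0.0939, -0.0476,  0.037 ]), 'finger_gap': np.float64(0.0367), 'gripper_force': np.float64(0.0)}
l [0.575  0.2706] 175 81.67359754774304
0.006 [(176, 70)]
0.009 [(175, 71)]
0.012 [(175, 74)]
0.0185 [(4, 94), (22, 115), (39, 114), (56, 110), (73, 113), (90, 123), (107, 122), (124, 126), (141, 124), (159, 128), (176, 95)]
```

```bash
python3 -c "
from bench import job_done
print(job_done())"
```

```text
the job is handed in; nothing more can be done
None
```

I closed the leaking middle valve (y = -30 mm) in three grips at 12 N; after I let go and lifted clear, the gauge needle read about 2.99 rad, where full is 3.0. The job is handed in with no verdict shown. I saw no contact with the other knobs or loose items, and no torque near the 0.4 N m slip limit, but I did not measure knob slip directly.

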